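# Clear and close the drilling jig

## Robot

A 6-joint arm with a two-finger parallel gripper is mounted at the origin on a cart in front of the work surface, level with it; the furniture and walls round the work are solid. World frame = base frame: x ahead of the robot, y to its left, z up, the work surface at z = 0. Lengths are in m, angles in rad, forces in N, time in s.
With the tool pointing down it reaches from about 0.425 to 0.95 m from the base axis. Payload 3.5 kg.
Tool frame: the origin (TCP) lies at the very end of the fingers, on their centre line; the grasp point (between the pads) lies 19 mm behind it; z points along the fingers, y is the direction in which the jaws open and shut (so a half turn about z gives the same grasp; the last joint's range is limited). The gripper opens to 85 mm and grips with 20 to 120 N. Pads are 22 mm wide; open, the fingers measure 114 mm over their backs; the gripper's body (76 mm by 85 mm) begins 54 mm behind the grasp point. The pads swing forward as they close: fully open they stand 13 mm farther back than shut.
Start: joints at [1.144, 0.286, 1.577, -0, 1.279, -0.15], TCP at [0.184, 0.649, 0.231] pointing down, gripper open.
Joint ranges: [-2.77, 2.77], [-0.9, 2.22], [0.21, 2.48], [-1.53, 4.67], [0.24, 2.81], [-2.84, 2.84]. Speed limits (rad/s): [2.79, 2.79, 3.14, 3.14, 3.14, 3.14].

## Interface

Orientations are given as a unit quaternion [x, y, z, w].
In Python, from plant import get_state, vision, ctrl, cut_out gives the robot as it stands.
- The arm moves only by the tool jog_arm, never from a script. Its argument "commands" is text: rows parted by semicolons, each of 6 numbers parted by spaces: the shift along the world's x, y, z in m, then the turn, a rotation vector about the world's x, y, z in rad. A call has 1 to 20 rows; each row is the pose to reach, as a shift and turn from the pose commanded when the call began; what a row does not reach only later rows make up. A row lasts 1/8 s, in which the tool goes at most 62.5 mm and 10.7 degrees, less where a joint would pass 70% of its speed; a pose out of reach is approached as far as the arm can. A call with a gripper value outside its range is refused whole. "gripper" is the opening in per cent of the stroke, from 0 (shut) to 100 (fully open), set as the call begins (left out, the last holds). The fingers move at their own pace and stop on an object; "grip_force" is the grip in N (left out, the last holds). Time passes only in rows, so rows that repeat a pose let the fingers close. It gives the time, the measured TCP pose, the force and the opening at its end, in the units of the state.
- get_state(): the state, without advancing time (a new reading comes with each control period).
- vision.read_camera(name): name is "scene" or "top" or "wrist"; returns a dict with "frame" (420x560x3 uint8, red, green, blue), "z_map" (420x560 float32, m along the optical axis (not along the pixel's ray), 0 where there is no reading), "fx", "fy", "cx", "cy" (pixels), "R" (3x3) and "t" (3): a world point X has camera coordinates R X + t. Camera axes: x right, y down, z forward; pixel columns grow to the right and rows downward; lengths in m; the calibration is good to about 2 mm. A picture is of the moment at which its call begins.
- ctrl.sign_off(): hands the job in, once; it reports no verdict.
Trained networks look in the newest picture that a camera, given by its name, has taken for a name from the list of things; names that differ only in an ending like _2 or _b are one class to them, and where a whole thing is asked for, a point or a joint stands for the part that bears it (a point fixed in the world has none). Each returns a list of dicts, best first, with "conf" (0 to 1); they miss things now and then, are a little off and sometimes report something else, mostly with a low value. They report only what shows in the picture. A call takes as long as a camera call.
- cut_out(camera, query): "pixels" (420x560 bool, what is visible of it) and "box" ([centre column, centre row, width, height] in pixels, round what is visible of it).
The state is a dict: "time": time; "qpos": joint angles; "dq": joint speeds; "joint_efforts": joint torques, N m; "eef_pos": TCP position; "tcp_rot": TCP orientation; "contact_force": force on the tool from outside, world axes, zero at the start; "wrist_torque": the same for the moment, N m; "opening": opening from 0.0 (shut) to 1.0 (fully open).
Only numpy, scipy, OpenCV 4.12 (cv2) and the standard library are available. Lean on these libraries where they do the work, as an engineer would, in place of code of your own. Each camera call takes 0.05 s, during which the arm holds its last target.

## Task

Close the drilling jig: take the setting block out of its channel, stand it fully home in its own slot, the empty one in the block rack, and let go of it. Then take the drill plate by its handle, lower it into the channel in front of the steel bridge with its two steel bushes at the robot's end, slide it in under the bridge until its socket drops over the hidden locating pin, and press it fully down against the sprung bed. Finish while still holding the plate by its handle, pressed fully down, and do not disturb the other blocks or the things standing round about.

Things in the scene. Friction and masses are not known exactly. Their poses are not given: they have to be found in the camera images.
- center_middle (a point): setting block to put away: plain upright bar of pale aluminium, 30 x 28 x 84 mm (x, y, z), 0.1 to 0.21 kg. Point: its centre, 42 mm above its foot; z up, y across its 28 mm thickness. It starts standing on the bed in the jig's channel; the side rails, 76 mm apart, reach to 26 mm below this point: take it across its thickness, above its middle.
- floor_middle (a point): the block's own slot, the only empty one of three in the wooden rack; its place in the row varies. Point: centre of the slot's floor, 12 mm above the bench; slot 34 x 32 mm (x, y), 24 mm deep, z up, y for the block's thickness. Block home: its centre 42 mm above this point. Slots stand in a row along x, 52 mm apart; rack top 36 mm above the bench.
- center_thin (a point): a setting block of 30 x 18 x 84 mm standing loose in its own slot of the rack (point at its centre). Leave alone.
- center_thick (a point): a setting block of 30 x 38 x 84 mm standing loose in its own slot of the rack (point at its centre). Leave alone.
- plate_handle (a point): handle of the drill plate: dark wooden bar 62 mm long (x), 22 mm wide (y), 40 mm high. Point: on its middle, 24 mm above the plate's top, 46 mm above its underside; z up. Plate: wood, 120 x 70 x 22 mm (x, y, z), loose, 0.25 to 0.35 kg, two small steel bushes at its -x end. It starts flat on the bench, +x end roughly away from the robot.
- plate_socket (a point): mouth of the blind socket in the drill plate's underside, hidden from above: 13.5 mm (x) by 18 mm (y), 18 mm deep. It lies on the plate's centre line, 14 mm towards +x from the handle point and 40 mm from the plate's +x end. Axes as the handle's, z up.
- pin_tip (a point): tip of the jig's fixed, chamfered locating pin, 10 mm in diameter: 42 mm above the bench, 10 mm above the sprung bed. x: direction in which the plate slides in (away from the robot), z up. The side rails, at y -38 and +38 mm, rise 6 mm above the tip and run along x from 118 mm before the pin to 58 mm behind it. There is no end stop.
- bridge (a point): middle of the underside of the steel bridge across the jig's channel, 39 mm behind the pin (x) and 28 mm above its tip; 22 mm wide (x), 8 mm thick. The far end of a plate seated on the pin lies 12 mm under it, so the plate must be lowered in front of the bridge and slid in over the pin. Axes as the pin's.
- bed (a joint): travel of the jig's sprung aluminium bed (130 x 74 mm, 32 mm above the bench when up): 0 = up, 0.005 m = fully down. About 5 N start it moving, about 10 N hold it fully down (the plate's weight alone does not move it); it springs up when let go.
- jar_nails_mid (a point): a glass jar of nails with a lid, 62 mm wide, 82 mm high, loose on the bench (point at its middle). A bystander.
- insulating_tape_mid (a point): a black roll of tape, 76 mm wide, 19 mm high, loose on the bench (point at its middle). A bystander.
- oil_can_mid (a point): a green oil can with a thin spout, 76 mm wide, 156 mm high, loose on the bench (point at its middle). A bystander.
- pencil_mid (a point): a pencil, 176 mm long, loose on the bench (point at its middle). A bystander.

How it is judged:
By the outcome, as a careful person would: the job done as asked, in the order asked, and still so for the second after the job is handed in, while the arm keeps its last pose, push and grip.
It also fails if it takes over 61 s, if anything falls off the work surface, if the arm or the gripper's body presses on something with over 40 N, if the wrist force passes 120 N, or if a joint passes its speed limit or range.

## Working session

There is one attempt and no reset: what is moved stays moved. The work goes in short steps, Python scripts to look and compute and a tool call to move; the robot and the scene stay as the last step left them, time stands still between calls to the robot, and variables do not carry over. Pictures are saved under pics/ and viewed, and the job is handed in when it is done.

Besides the shell and the picture viewer there is one more tool, called after "Request:" by a JSON object that holds its "op" and its "data". jog_arm: Moves the arm, as the interface text tells. Its arguments: {"type":"object","properties":{"commands":{"type":"string"},"gripper":{"type":"number"},"grip_force":{"type":"number"}},"required":["commands"]}

```bash
ls; mkdir -p pics; python3 - <<'E'
from plant import get_state, vision, ctrl, cut_out
import cv2,pickle
for n in ["scene","top","wrist"]:
    c=vision.read_camera(n); pickle.dump(c,open(f'/tmp/{n}0.pkl','wb'))
    cv2.imwrite(f'pics/{n}0.png',c['frame'][:,:,::-1])
    print(n,c['fx'],c['cx'],c['R'].round(3).tolist(),c['t'].round(3).tolist())
print(get_state())
E
```

```text
pics
scene 391.9255316987106 274.6537557824079 [[0.571, -0.821, -0.007], [-0.493, -0.336, -0.803], [0.656, 0.462, -0.597]] [-0.293, 0.33, 0.556]
top 505.301623258332 272.2949674746952 [[0.001, -1.0, 0.022], [-0.996, -0.003, -0.094], [0.094, -0.022, -0.995]] [0.0, 0.539, 1.199]
wrist 369.07495644870613 289.12793251312337 [[0.274, 0.962, -0.003], [0.926, -0.263, 0.273], [0.262, -0.077, -0.962]] [-0.674, -0.035, 0.38]
{'time': 0.15, 'qpos': array([ 1.14397514e+00,  2.87019662e-01,  1.57786042e+00,  1.90668982e-05,
        1.27858211e+00, -1.50029741e-01]), 'dq': array([ 2.90322177e-03, -4.39459760e-03, -4.27790244e-03,  9.29643215e-05,
        2.87217128e-04, -4.30663830e-05]), 'joint_efforts': array([ 8.92838307e-04, -4.06603432e+01, -2.93144041e+01, -1.17041968e-04,
        3.88286382e-03,  4.86093832e-07]), 'eef_pos': array([0.18422883, 0.64883811, 0.23021592]), 'tcp_rot': array([ 1.37957024e-01,  9.90437775e-01, -8.93557609e-04, -2.74637490e-04]), 'contact_force': array([ 0.11628074, -0.08336802, -0.4001817 ]), 'wrist_torque': array([ 0.02439085, -0.00144385, -0.00458297]), 'opening': 0.9978126227040398}
```

View pics/top0.png

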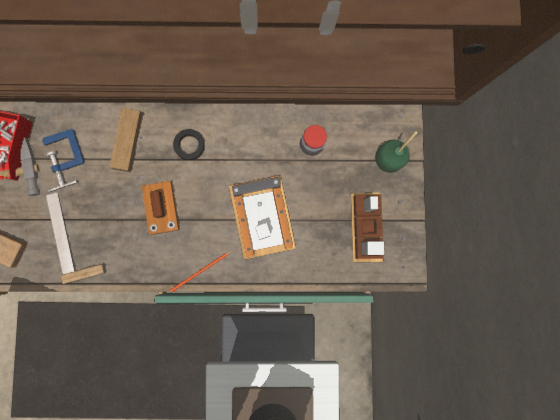

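View pics/scene0.png

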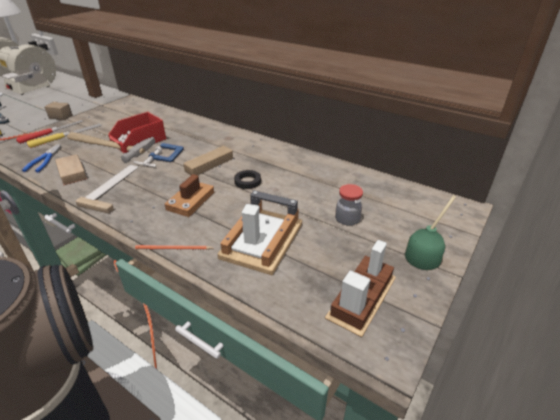

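View pics/wrist0.png

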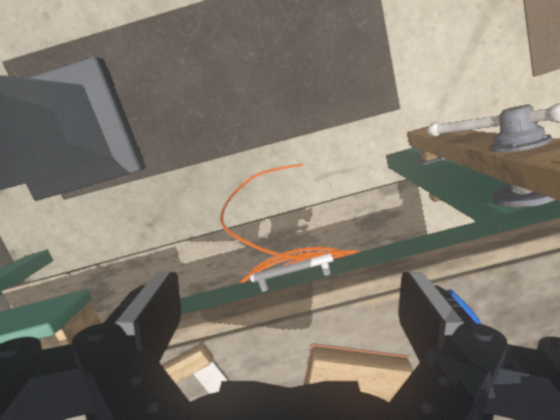

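The top view has the plate at about (160,207) with its bushes towards the robot, the jig at (262,217) turned slightly, and the rack at (368,227) with its middle slot empty. Next I measure them from depth.

```bash
cat > h.py <<'E'
import numpy as np,cv2,pickle
def cloud(c):
    z=c['z_map'];v,u=np.mgrid[:z.shape[0],:z.shape[1]]
    P=np.stack([(u-c['cx'])/c['fx']*z,(v-c['cy'])/c['fy']*z,z],-1)
    X=(P-c['t'])@c['R']; X[z==0]=np.nan
    return X
E
python3 - <<'E'
import pickle,cv2,numpy as np
from h import *
from plant import cut_out
c=pickle.load(open('/tmp/top0.pkl','rb'));X=cloud(c)
im=c['frame'][150:280,120:400][:,:,::-1]
cv2.imwrite('pics/top0z.png',cv2.resize(im,None,fx=2.85,fy=2.85,interpolation=cv2.INTER_CUBIC))
c2=pickle.load(open('/tmp/scene0.pkl','rb'));X2=cloud(c2)
im=c2['frame'][150:340,140:420][:,:,::-1]
cv2.imwrite('pics/scene0z.png',cv2.resize(im,None,fx=2.85,fy=2.85,interpolation=cv2.INTER_CUBIC))
print('bench z',np.nanmedian(X[255:275,310:340,2]), X[265,320])
for q in ["center_middle","floor_middle","center_thin","center_thick","plate_handle","bridge","bed","jar_nails_mid","insulating_tape_mid","oil_can_mid","pencil_mid"]:
  for n,XX in (("top",X),("scene",X2)):
    for r in cut_out(n,q)[:2]:
        p=XX[r['pixels']]; p=p[np.isfinite(p[:,0])]
        if len(p)<3: continue
        zt=np.percentile(p[:,2],95); t=p[p[:,2]>zt-.006]
        print(q,n,round(r['conf'],2),np.round(r['box']),len(p),'med',np.median(p,0).round(3),'topz',zt.round(3),'top mid',((t.max(0)+t.min(0))/2).round(4), (t.max(0)-t.min(0)).round(3),len(t))
E
```

```text
bench z 0.000529612574181078 [ 0.38438973 -0.11661501 -0.00186574]
center_middle top 0.64 [264. 234.  16.  19.] 173 med [0.463 0.024 0.117] topz 0.12 top mid [0.4633 0.0239 0.1176] [0.031 0.031 0.007] 148
center_middle scene 0.64 [251. 223.  21.  41.] 615 med [0.45  0.016 0.084] topz 0.115 top mid [0.4592 0.0224 0.1134] [0.034 0.032 0.008] 143
floor_middle top 0.7 [368. 226.  26.  23.] 533 med [ 0.477 -0.234  0.034] topz 0.039 top mid [ 0.4786 -0.2311  0.038 ] [0.048 0.063 0.009] 296
floor_middle scene 0.61 [369. 290.  33.  38.] 416 med [ 0.487 -0.253  0.034] topz 0.036 top mid [ 0.4686 -0.2322  0.064 ] [0.071 0.063 0.067] 291
center_thin top 0.7 [370. 206.  13.  12.] 142 med [ 0.529 -0.223  0.094] topz 0.099 top mid [ 0.5286 -0.2283  0.0973] [0.028 0.015 0.008] 77
center_thin scene 0.96 [377. 262.  16.  32.] 406 med [ 0.514 -0.234  0.071] topz 0.096 top mid [ 0.5253 -0.2317  0.0934] [0.028 0.017 0.008] 111
center_thick top 0.73 [373. 249.  20.  15.] 254 med [ 0.426 -0.226  0.096] topz 0.099 top mid [ 0.4259 -0.2308  0.0989] [0.027 0.037 0.011] 179
center_thick scene 0.68 [354. 294. 
[... 2075 characters left out ...]
47
oil_can_mid top 0.57 [395. 152.  39.  34.] 882 med [ 0.646 -0.284  0.062] topz 0.109 top mid [ 0.6681 -0.3046  0.1301] [0.021 0.016 0.053] 49
oil_can_mid scene 0.61 [426. 234.  50.  71.] 1440 med [ 0.626 -0.299  0.049] topz 0.086 top mid [ 0.6554 -0.2986  0.1147] [0.037 0.029 0.07 ] 134
pencil_mid top 0.64 [200. 272.  52.  32.] 20 med [0.375 0.168 0.008] topz 0.014 top mid [0.3559 0.1976 0.0123] [0.057 0.087 0.009] 11
pencil_mid scene 0.75 [188. 194.  50.  42.] 1134 med [0.503 0.261 0.021] topz 0.06 top mid [0.5239 0.2716 0.0584] [0.058 0.029 0.008] 130
pencil_mid scene 0.69 [172. 248.  73.   3.] 244 med [0.365 0.175 0.005] topz 0.007 top mid [0.3633 0.1755 0.005 ] [0.091 0.136 0.007] 208
```

View pics/top0z.png

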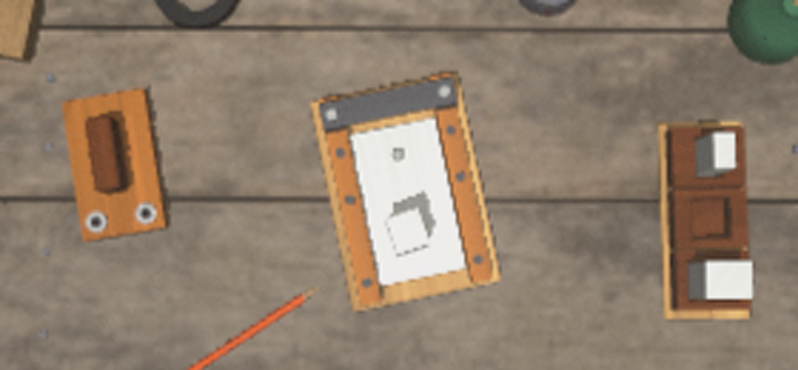

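View pics/scene0z.png

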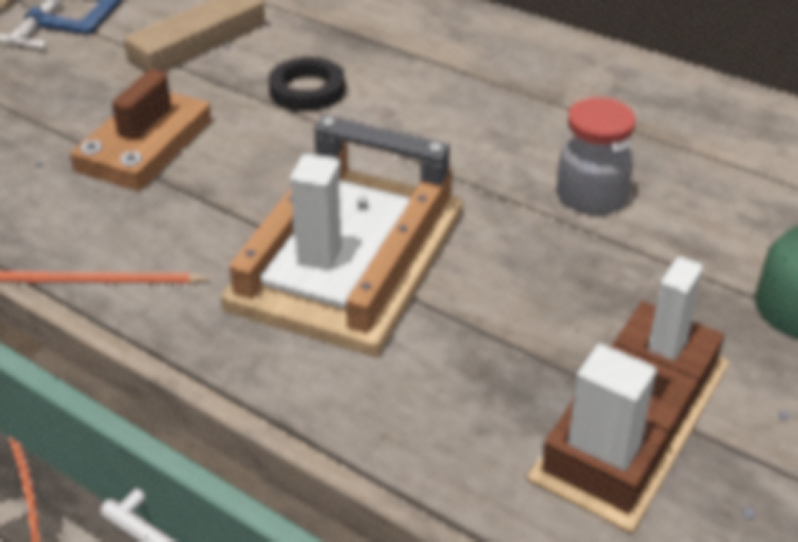

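```bash
cat >> h.py <<'E'
def rect(X,lo,hi,nm=''):
    P=X.reshape(-1,3);P=P[np.isfinite(P[:,0])]
    m=np.all((P>lo)&(P<hi),1);p=P[m]
    if len(p)<6: print(nm,'none');return
    (c,s,a)=cv2.minAreaRect((p[:,:2]*1000).astype(np.float32))
    s=list(s)
    a=(a+45)%90-45
    print(nm,'n',len(p),'c',np.round(c,1),'size',np.round(s,1),'ang(mod90)',round(a,1),'zmed',round(float(np.median(p[:,2])),4),'mean',(p[:,:2].mean(0)*1000).round(1))
E
python3 - <<'E'
import pickle,numpy as np
from h import *
for n in("top","scene"):
    c=pickle.load(open(f'/tmp/{n}0.pkl','rb'));X=cloud(c);print(n,'cam',(-c['R'].T@c['t']).round(3))
    rect(X,(.40,-.03,.10),(.51,.08,.13),'block top')
    rect(X,(.40,-.29,.026),(.60,-.17,.046),'rack top')
    rect(X,(.40,-.29,.004),(.60,-.17,.02),'rack base')
    rect(X,(.49,-.29,.088),(.57,-.17,.11),'thin')
    rect(X,(.38,-.29,.088),(.46,-.17,.11),'thick')
    rect(X,(.42,.2,.016),(.62,.33,.032),'plate top')
    rect(X,(.42,.2,.053),(.62,.33,.07),'handle top')
    rect(X,(.35,-.08,.041),(.65,.13,.056),'rails')
    rect(X,(.52,-.08,.068),(.65,.13,.09),'bridge top')
    rect(X,(.35,-.08,.024),(.65,.13,.039),'bed')
E
```

```text
top cam [0.423 0.028 1.244]
block top n 169 c [463.6  24.6] size [29.6 27.8] ang(mod90) 20.2 zmed 0.1167 mean [463.4  24.5]
rack top n 1038 c [ 478.  -231.1] size [153.   63.6] ang(mod90) 1.3 zmed 0.036 mean [ 483.  -227.2]
rack base n 579 c [ 500.5 -230.2] size [118.1 197.8] ang(mod90) -0.1 zmed 0.0085 mean [ 492.4 -220.1]
thin n 106 c [ 528.8 -229.4] size [28.8 17.3] ang(mod90) 1.8 zmed 0.096 mean [ 528.7 -229.1]
thick n 223 c [ 425.9 -231.9] size [27.2 38.8] ang(mod90) 0.1 zmed 0.0966 mean [ 425.7 -231.1]
plate top n 1152 c [523.1 273.6] size [120.7  70.9] ang(mod90) 10.2 zmed 0.0229 mean [520.1 271.4]
handle top n 256 c [528.8 274.7] size [61.7 22.8] ang(mod90) 9.5 zmed 0.062 mean [528.7 273.8]
rails n 978 c [501.4  26.3] size [175.7 112. ] ang(mod90) 11.9 zmed 0.0485 mean [489.5  23.7]
bridge top n 463 c [568.7  40.2] size [ 22.8 111.6] ang(mod90) 12.0 zmed 0.0787 mean [568.6  40.4]
bed n 1508 c [500.8  37.8] size [172.5 101.3] ang(mod90) 10.9 zmed 0.0325 mean [493.9  24.2]
scene cam [-0.035 -0.387  0.595]
block top n 215 c [459.6  23.2] size [32.3 28.7] ang(mod90) 16.8 zmed 0.1
[... 188 characters left out ...]
0.8 zmed 0.006 mean [ 472.5 -261. ]
thin n 133 c [ 527.1 -231.1] size [31.7 17.9] ang(mod90) 1.2 zmed 0.0946 mean [ 524.2 -231.7]
thick n 357 c [ 422.4 -232.9] size [31.4 38.5] ang(mod90) 1.3 zmed 0.0947 mean [ 420.3 -234. ]
plate top n 608 c [520.5 273.3] size [122.8  73.8] ang(mod90) 9.6 zmed 0.0209 mean [507.8 261.7]
handle top n 149 c [524.3 272.5] size [60.3 22.3] ang(mod90) 9.7 zmed 0.06 mean [522.4 270.4]
rails n 854 c [496.   24.7] size [173.1 113. ] ang(mod90) 11.7 zmed 0.0469 mean [477.1   9.9]
bridge top n 384 c [565.8  39.4] size [ 24.5 111.5] ang(mod90) 12.1 zmed 0.0763 mean [563.4  36.9]
bed n 1199 c [497.9  23.8] size [176.4 110.9] ang(mod90) 11.5 zmed 0.031 mean [476.5  13.5]
```

Request:
{"op": "jog_arm", "data": {"commands": "0.06 -0.06 0.02 0 0 0.1;0.09 -0.12 0.02 0 0 0.2;0.12 -0.18 0.02 0 0 0.3;0.15 -0.24 0.02 0 0 0.4;0.18 -0.30 0.02 0 0 0.5;0.21 -0.36 0.02 0 0 0.58;0.23 -0.42 0.02 0 0 0.58;0.24 -0.48 0.02 0 0 0.58;0.25 -0.54 0.02 0 0 0.58;0.26 -0.60 0.02 0 0 0.58;0.266 -0.63 0.02 0 0 0.58;0.266 -0.63 0.02 0 0 0.58;0.266 -0.63 0.02 0 0 0.58;0.266 -0.63 0.02 0 0 0.58", "gripper": 100}}

```text
time: 3.0
eef_pos: [0.4502, 0.0206, 0.2513]
tcp_rot: [-0.152, 0.988, 0.0, -0.0]
contact_force: [0.3, -0.4, -0.9]
opening: 0.997
```

```bash
cat >> h.py <<'E'
def snap(cam,name):
    from plant import vision
    c=vision.read_camera(cam);pickle.dump(c,open(f'/tmp/{name}.pkl','wb'));cv2.imwrite(f'pics/{name}.png',c['frame'][:,:,::-1]);return c
def st():
    from plant import get_state
    s=get_state();x,y,z,w=s['tcp_rot']
    from scipy.spatial.transform import Rotation as R
    M=R.from_quat(s['tcp_rot']).as_matrix()
    print('t',round(s['time'],2),'pos',s['eef_pos'].round(4),'jaw deg',np.degrees(np.arctan2(M[1,1],M[0,1])).round(2),'zax',M[:,2].round(4),'F',s['contact_force'].round(1),'open',round(s['opening'],3),'q',s['qpos'].round(2))
    return s
E
python3 - <<'E'
from h import *
c=snap('wrist','w1');st();X=cloud(c)
rect(X,(.40,-.03,.106),(.51,.08,.13),'block top')
rect(X,(.35,-.08,.041),(.65,.13,.056),'rails')
rect(X,(.52,-.08,.068),(.65,.13,.09),'bridge top')
rect(X,(.5,-.02,.037),(.56,.08,.047),'pin')
rect(X,(.38,-.05,.028),(.61,.10,.0375),'bed')
E
```

```text
t 3.05 pos [0.4502 0.0208 0.2513] jaw deg 107.51 zax [-1.e-04  4.e-04 -1.e+00] F [-0.5  0.3 -0.5] open 1.001 q [-0.18 -0.25  2.08  0.    1.31 -2.06]
block top n 1374 c [463.3  24.7] size [30.1 27.8] ang(mod90) 17.8 zmed 0.1168 mean [462.1  24.6]
rails n 5747 c [493.6  25.2] size [160.3 112.3] ang(mod90) 11.9 zmed 0.0489 mean [484.6  22.9]
bridge top n 2761 c [568.8  41. ] size [ 23.7 111.8] ang(mod90) 11.9 zmed 0.0787 mean [566.8  40.4]
pin n 201 c [529.9  29.9] size [98.8 58.7] ang(mod90) -0.5 zmed 0.0423 mean [529.4  32.3]
bed n 7133 c [496.3  26.3] size [166.  109.6] ang(mod90) 11.8 zmed 0.0329 mean [490.1  22.4]
```

View pics/w1.png

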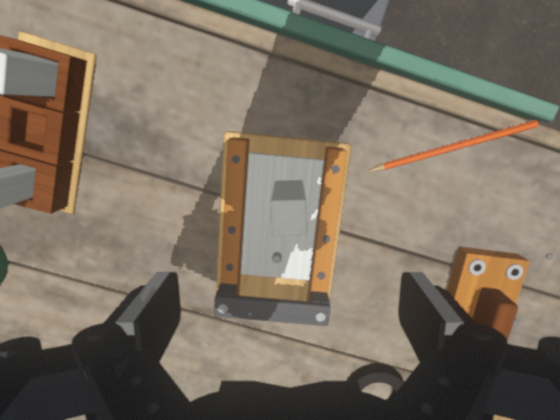

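Request:
{"op": "jog_arm", "data": {"commands": "0.013 0.004 -0.04 0 0 0.005;0.013 0.004 -0.08 0 0 0.005;0.013 0.004 -0.12 0 0 0.005;0.013 0.004 -0.15 0 0 0.005;0.013 0.004 -0.17 0 0 0.005;0.013 0.004 -0.179 0 0 0.005;0.013 0.004 -0.179 0 0 0.005;0.013 0.004 -0.179 0 0 0.005"}}

```text
time: 4.05
eef_pos: [0.4643, 0.0236, 0.0734]
tcp_rot: [-0.154, 0.988, -0.0, 0.001]
contact_force: [0.0, 0.4, -0.2]
opening: 0.998
```

Request:
{"op": "jog_arm", "data": {"commands": "0 0 0 0 0 0;0 0 0 0 0 0;0 0 0 0 0 0;0 0 0 0 0 0;0 0 0 0 0 0;0 0 0 0 0 0;0 0 0 0 0 0;0 0 0 0 0 0", "gripper": 0, "grip_force": 50}}

```text
time: 5.05
eef_pos: [0.4636, 0.0232, 0.0725]
tcp_rot: [-0.154, 0.988, -0.0, 0.0]
contact_force: [-0.9, -0.3, 2.7]
opening: 0.32
```

Request:
{"op": "jog_arm", "data": {"commands": "0 0 0.02 0 0 0;0 0 0.06 0 0 0;0 0 0.11 0 0 0;0 0 0.14 0 0 0;0 -0.04 0.14 0 0 -0.1;0.005 -0.09 0.14 0 0 -0.2;0.01 -0.14 0.14 0 0 -0.29;0.01 -0.15 0.14 0 0 -0.29;0.01 -0.15 0.14 0 0 -0.29;0.01 -0.15 0.14 0 0 -0.29"}}

```text
time: 6.3
eef_pos: [0.4731, -0.1255, 0.2117]
tcp_rot: [-0.01, 1.0, 0.001, -0.0]
contact_force: [0.2, -0.5, -1.1]
opening: 0.32
```

```bash
python3 - <<'E'
from h import *
c=snap('wrist','w2');st();X=cloud(c)
rect(X,(.38,-.29,.030),(.60,-.17,.042),'rack top')
rect(X,(.49,-.29,.088),(.57,-.17,.105),'thin')
rect(X,(.38,-.29,.088),(.46,-.17,.105),'thick')
rect(X,(.45,-.265,.0),(.505,-.2,.028),'slot')
E
```

```text
t 6.35 pos [ 0.4732 -0.1254  0.2119] jaw deg 91.14 zax [-6.e-04  7.e-04 -1.e+00] F [-0.3 -0.9 -1.4] open 0.321 q [-0.47 -0.11  2.04  0.    1.21 -2.06]
rack top n 7026 c [ 477.7 -231. ] size [153.5  63.3] ang(mod90) 1.1 zmed 0.0368 mean [ 476.6 -225.6]
thin n 1050 c [ 529.3 -229.6] size [30.2 18.7] ang(mod90) 1.3 zmed 0.0967 mean [ 527.9 -228.5]
thick n 2561 c [ 425.6 -231.7] size [29.4 38.8] ang(mod90) 0.8 zmed 0.0969 mean [ 425.3 -230.3]
slot n 1329 c [ 478.8 -230.1] size [54.1 62.7] ang(mod90) 3.2 zmed 0.0134 mean [ 478.4 -232.5]
```

View pics/w2.png

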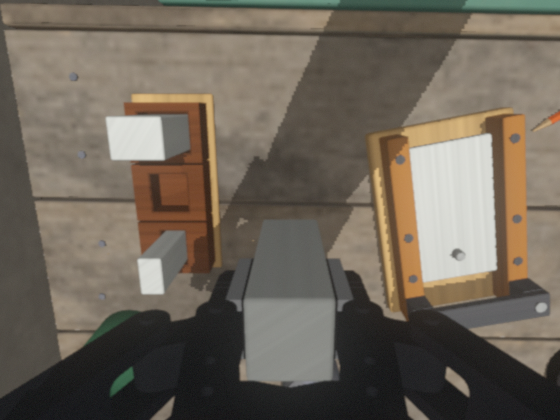

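Request:
{"op": "jog_arm", "data": {"commands": "0.0045 -0.04 0 0 0 0;0.0045 -0.08 0 0 0 0;0.0045 -0.1055 -0.02 0 0 0;0.0045 -0.1055 -0.06 0 0 0;0.0045 -0.1055 -0.09 0 0 0;0.0045 -0.1055 -0.11 0 0 0;0.0045 -0.1055 -0.11 0 0 0;0.0045 -0.1055 -0.11 0 0 0;0.0045 -0.1055 -0.11 0 0 0"}}

```text
time: 7.48
eef_pos: [0.4789, -0.2325, 0.1039]
tcp_rot: [-0.009, 1.0, -0.001, 0.001]
contact_force: [0.1, 0.1, -1.0]
opening: 0.32
```

```bash
python3 - <<'E'
from h import *
c=snap('wrist','w3');st();snap('scene','s3')
c=pickle.load(open('/tmp/s3.pkl','rb'));cv2.imwrite('pics/s3z.png',cv2.resize(c['frame'][200:350,280:480][:,:,::-1],None,fx=4,fy=4))
E
```

```text
t 7.53 pos [ 0.4788 -0.2325  0.1038] jaw deg 91.07 zax [ 0.0021 -0.0016 -1.    ] F [-0.3  0.8 -2. ] open 0.323 q [-0.64  0.12  2.03  0.    1.   -2.23]
```

View pics/w3.png

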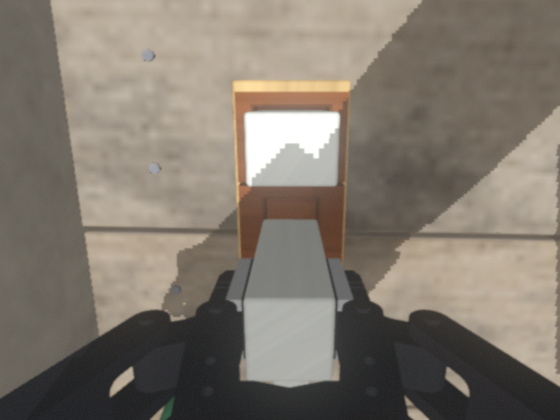

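View pics/s3z.png

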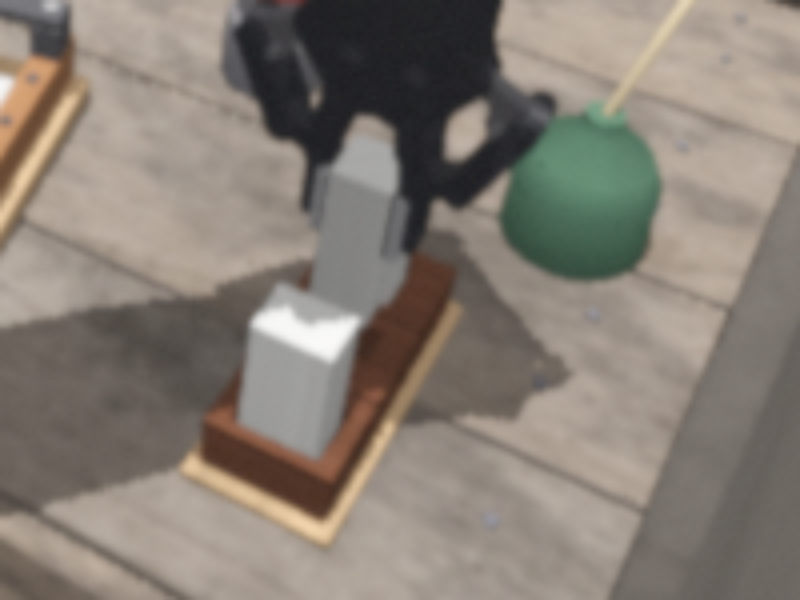

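Request:
{"op": "jog_arm", "data": {"commands": "0 0.001 0 0 0 0;0 0.001 0 0 0 0;0 0.001 -0.01 0 0 0;0 0.001 -0.015 0 0 0;0 0.001 -0.02 0 0 0;0 0.001 -0.02 0 0 0;0 0.001 -0.02 0 0 0;0 0.001 -0.02 0 0 0"}}

```text
time: 8.57
eef_pos: [0.4781, -0.2314, 0.0826]
tcp_rot: [-0.009, 1.0, -0.0, 0.0]
contact_force: [0.0, -0.4, -1.8]
opening: 0.319
```

```bash
python3 - <<'E'
from h import *
st()
E
```

```text
t 8.57 pos [ 0.4781 -0.2314  0.0826] jaw deg 91.05 zax [ 5.e-04 -4.e-04 -1.e+00] F [ 0.  -0.4 -1.8] open 0.319 q [-0.64  0.15  2.04 -0.    0.96 -2.23]
```

Request:
{"op": "jog_arm", "data": {"commands": "-0.0004 0.0004 -0.004 0 0 0;-0.0004 0.0004 -0.008 0 0 0;-0.0004 0.0004 -0.012 0 0 0;-0.0004 0.0004 -0.016 0 0 0;-0.0004 0.0004 -0.02 0 0 0;-0.0004 0.0004 -0.024 0 0 0;-0.0004 0.0004 -0.027 0 0 0;-0.0004 0.0004 -0.027 0 0 0"}}

```text
time: 9.57
eef_pos: [0.4773, -0.2307, 0.055]
tcp_rot: [-0.009, 1.0, 0.0, -0.0]
contact_force: [0.1, 0.3, -1.1]
opening: 0.32
```

```bash
python3 - <<'E'
from h import *
st()
E
```

```text
t 9.57 pos [ 0.4773 -0.2307  0.055 ] jaw deg 91.04 zax [-6.e-04  4.e-04 -1.e+00] F [ 0.1  0.3 -1.1] open 0.32 q [-0.64  0.19  2.05 -0.    0.9  -2.23]
```

In the slot without contact; lower until it touches the floor.

Request:
{"op": "jog_arm", "data": {"commands": "0 0 -0.001 0 0 0;0 0 -0.002 0 0 0;0 0 -0.003 0 0 0;0 0 -0.003 0 0 0;0 0 -0.003 0 0 0"}}

```text
time: 10.2
eef_pos: [0.4777, -0.2309, 0.0527]
tcp_rot: [-0.009, 1.0, -0.0, 0.0]
contact_force: [-1.4, 0.5, 1.0]
opening: 0.324
```

Request:
{"op": "jog_arm", "data": {"commands": "0 0 0 0 0 0;0 0 0 0 0 0;0 0 0 0 0 0;0 0 0 0 0 0;0 0 0 0 0 0", "gripper": 70}}

```text
time: 10.82
eef_pos: [0.4775, -0.2308, 0.0523]
tcp_rot: [-0.009, 1.0, 0.0, 0.0]
contact_force: [0.2, 0.7, 0.2]
opening: 0.701
```

Request:
{"op": "jog_arm", "data": {"commands": "0 0 0.02 0 0 0;0 0 0.05 0 0 0;0 0 0.1 0 0 0;0 0 0.15 0 0 0;0 0 0.17 0 0 0;0 0.05 0.17 0 0 0;0 0.1 0.17 0 0 0;0 0.1 0.17 0 0 0;0 0.1 0.17 0 0 0"}}

```text
time: 11.95
eef_pos: [0.4776, -0.131, 0.2224]
tcp_rot: [-0.009, 1.0, -0.0, 0.0]
contact_force: [0.4, -0.2, 0.6]
opening: 0.698
```

```bash
python3 - <<'E'
from h import *
c=snap('wrist','w4');st();X=cloud(c)
rect(X,(.38,-.29,.030),(.60,-.17,.042),'rack top')
rect(X,(.49,-.29,.088),(.57,-.17,.105),'thin')
rect(X,(.455,-.29,.088),(.50,-.17,.13),'mid')
rect(X,(.38,-.29,.088),(.45,-.17,.105),'thick')
E
```

```text
t 12.0 pos [ 0.4776 -0.1315  0.2224] jaw deg 91.02 zax [ 1.e-04 -5.e-04 -1.e+00] F [-0.4  0.8 -0.5] open 0.699 q [-0.47 -0.11  2.02 -0.    1.23 -2.06]
rack top n 5604 c [ 477.9 -230.8] size [153.4  62.9] ang(mod90) 1.0 zmed 0.0368 mean [ 472.6 -220.9]
thin n 1089 c [ 517.3 -229.3] size [54.4 28.1] ang(mod90) 0.1 zmed 0.0967 mean [ 523.2 -228.6]
mid n 1603 c [ 477.9 -229.8] size [30.1 28.5] ang(mod90) 0.8 zmed 0.0968 mean [ 477.  -228.7]
thick n 2397 c [ 425.7 -231.7] size [29.5 38.7] ang(mod90) 1.0 zmed 0.0969 mean [ 425.3 -230.4]
```

View pics/w4.png

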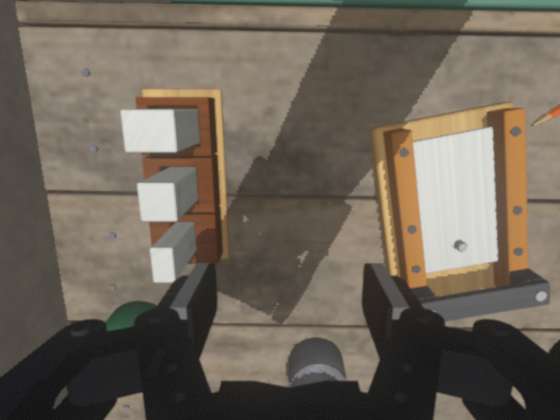

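Request:
{"op": "jog_arm", "data": {"commands": "0 0.05 0 0 0 0.05;0 0.1 0 0 0 0.1;0 0.15 0 0 0 0.155;0.01 0.2 0 0 0 0.155;0.02 0.25 0 0 0 0.155;0.03 0.3 0 0 0 0.155;0.04 0.35 0 0 0 0.155;0.05 0.4 0 0 0 0.155;0.05 0.4 0 0 0 0.155;0.05 0.4 0 0 0 0.155;0.05 0.4 0 0 0 0.155", "gripper": 100}}

```text
time: 13.38
eef_pos: [0.5278, 0.2677, 0.2222]
tcp_rot: [-0.085, 0.996, -0.0, -0.0]
contact_force: [-0.6, -0.2, 1.0]
opening: 1.003
```

```bash
python3 - <<'E'
from h import *
c=snap('wrist','w5');st();X=cloud(c)
rect(X,(.42,.2,.016),(.62,.35,.032),'plate top')
rect(X,(.42,.2,.053),(.62,.35,.07),'handle top')
for f in('w2','w4','w1'):
    X=cloud(pickle.load(open(f'/tmp/{f}.pkl','rb')))
    rect(X,(.517,.02,.037),(.543,.045,.047),'pin '+f)
    rect(X,(.52,-.08,.070),(.65,.13,.085),'bridge')
    rect(X,(.35,-.08,.043),(.65,.13,.056),'rails')
E
```

```text
t 13.43 pos [0.5278 0.2678 0.2223] jaw deg 99.8 zax [-1.e-04 -2.e-04 -1.e+00] F [-0.3 -0.   0.3] open 1.004 q [ 0.3   0.11  1.8  -0.    1.23 -1.44]
plate top n 7454 c [547.4 282.3] size [179.2  84.4] ang(mod90) 18.0 zmed 0.023 mean [516.8 273.1]
handle top n 1819 c [528.3 275.5] size [61.  21.7] ang(mod90) 9.7 zmed 0.0626 mean [527.1 275. ]
pin w2 n 105 c [530.2  32.2] size [8.2 9.5] ang(mod90) -38.4 zmed 0.0418 mean [529.9  31.8]
bridge n 2712 c [568.7  40.9] size [ 23.1 111.3] ang(mod90) 12.0 zmed 0.0786 mean [563.3  53.5]
rails n 7884 c [499.5  26.5] size [172.1 113. ] ang(mod90) 11.9 zmed 0.0488 mean [485.6  25.2]
pin w4 n 101 c [530.5  32.2] size [8.7 9.6] ang(mod90) -30.1 zmed 0.0418 mean [530.1  31.8]
bridge n 3108 c [568.5  41.7] size [ 23.5 110. ] ang(mod90) 12.0 zmed 0.0787 mean [565.4  45.2]
rails n 7429 c [494.5  25.6] size [162.  113.4] ang(mod90) 11.8 zmed 0.0488 mean [484.6  25.4]
pin w1 n 75 c [530.1  33.2] size [8.6 8.5] ang(mod90) -36.8 zmed 0.0419 mean [529.5  32.9]
bridge n 2721 c [568.8  41. ] size [ 23.7 111.8] ang(mod90) 11.9 zmed 0.0788 mean [566.9  40.5]
rails n 5609 c [493.6  25.2] size [160.3 112.3] ang(mod90) 11.9 zmed 0.0489 mean [484.4  22.8]
```

View pics/w5.png

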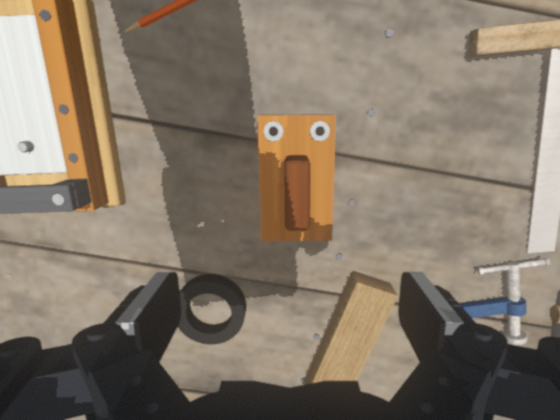

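Request:
{"op": "jog_arm", "data": {"commands": "0.0007 0.0075 -0.05 0 0 0;0.0007 0.0075 -0.1 0 0 0;0.0007 0.0075 -0.14 0 0 0;0.0007 0.0075 -0.165 0 0 0;0.0007 0.0075 -0.18 0 0 0;0.0007 0.0075 -0.19 0 0 0;0.0007 0.0075 -0.193 0 0 0;0.0007 0.0075 -0.193 0 0 0;0.0007 0.0075 -0.193 0 0 0"}}

```text
time: 14.55
eef_pos: [0.5289, 0.277, 0.0303]
tcp_rot: [-0.087, 0.996, 0.0, 0.001]
contact_force: [-0.0, 0.1, 0.3]
opening: 1.002
```

Request:
{"op": "jog_arm", "data": {"commands": "0 0 0 0 0 0;0 0 0 0 0 0;0 0 0 0 0 0;0 0 0 0 0 0;0 0 0 0 0 0;0 0 0 0 0 0;0 0 0 0 0 0;0 0 0 0 0 0", "gripper": 0, "grip_force": 90}}

```text
time: 15.55
eef_pos: [0.5286, 0.2768, 0.0297]
tcp_rot: [-0.087, 0.996, 0.0, 0.0]
contact_force: [0.9, -0.1, 3.3]
opening: 0.244
```

```bash
python3 - <<'E'
from h import *
st()
E
```

```text
t 15.55 pos [0.5286 0.2768 0.0297] jaw deg 99.93 zax [ 8.e-04  2.e-04 -1.e+00] F [ 0.9 -0.1  3.3] open 0.244 q [ 0.31  0.36  1.89 -0.    0.89 -1.43]
```

Request:
{"op": "jog_arm", "data": {"commands": "0 0 0.01 0 0 0;0 0 0.03 0 0 0;0 0 0.06 0 0 0;0 0 0.09 0 0 0;0 -0.03 0.1 0 0 0;-0.005 -0.07 0.1 0 0 0.01;-0.01 -0.11 0.1 0 0 0.02;-0.02 -0.15 0.1 0 0 0.034;-0.03 -0.19 0.1 0 0 0.034;-0.036 -0.225 0.1 0 0 0.034;-0.0365 -0.245 0.1 0 0 0.034;-0.0365 -0.252 0.1 0 0 0.034;-0.0365 -0.252 0.1 0 0 0.034;-0.0365 -0.252 0.1 0 0 0.034;-0.0365 -0.252 0.1 0 0 0.034"}}

```text
time: 17.42
eef_pos: [0.4917, 0.0254, 0.1293]
tcp_rot: [-0.104, 0.995, 0.0, -0.0]
contact_force: [-0.5, 0.1, -4.1]
opening: 0.244
```

```bash
python3 - <<'E'
from h import *
st();c=snap('wrist','w6');snap('scene','s6');X=cloud(c)
p=X[np.isfinite(X[...,0])&(X[...,2]>.09)&(X[...,2]<.13)];print(np.percentile(p[:,2],[10,50,90]))
rect(X,(.40,-.05,.105),(.46,.09,.12),'plate top front')
rect(X,(.52,-.08,.070),(.65,.13,.085),'bridge')
E
```

```text
t 17.43 pos [0.4917 0.0254 0.1293] jaw deg 101.94 zax [-2.e-04  2.e-04 -1.e+00] F [-0.5  0.1 -4.1] open 0.244 q [-0.15 -0.01  2.1   0.    1.05 -1.93]
[0.12183344 0.12272501 0.12461817]
plate top front n 141 c [427.8  12.1] size [ 0.1 69. ] ang(mod90) 11.9 zmed 0.1191 mean [428.6   8. ]
bridge none
```

View pics/w6.png

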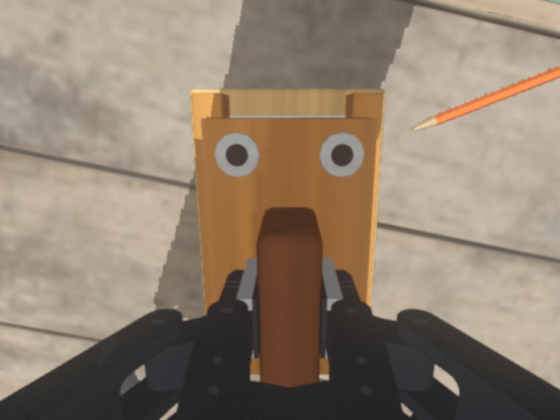

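View pics/s6.png

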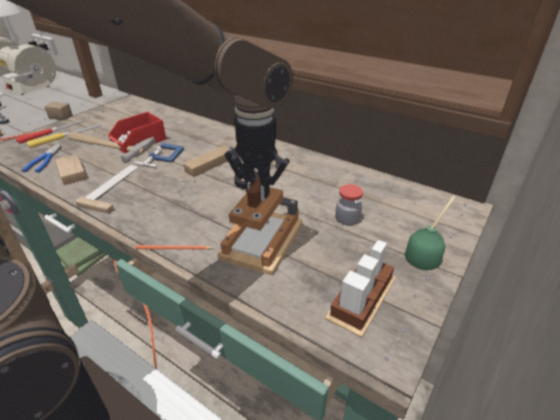

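Request:
{"op": "jog_arm", "data": {"commands": "0.0005 -0.0008 -0.01 0 0 0;0.0005 -0.0008 -0.02 0 0 0;0.0005 -0.0008 -0.03 0 0 0;0.0005 -0.0008 -0.04 0 0 0;0.0005 -0.0008 -0.048 0 0 0;0.0005 -0.0008 -0.052 0 0 0;0.0005 -0.0008 -0.0545 0 0 0;0.0005 -0.0008 -0.0545 0 0 0;0.0005 -0.0008 -0.0545 0 0 0"}}

```text
time: 18.65
eef_pos: [0.4926, 0.0238, 0.0752]
tcp_rot: [-0.103, 0.995, -0.0, 0.0]
contact_force: [0.5, 0.0, -4.3]
opening: 0.245
```

```bash
python3 - <<'E'
from h import *
s=st();d=np.array([.5301,.0326])-s['eef_pos'][:2];a=np.radians(11.9);print('along',(d@[np.cos(a),np.sin(a)]).round(4),'perp',(d@[-np.sin(a),np.cos(a)]).round(4),'underside',s['eef_pos'][2]-.0297)
E
```

```text
t 18.65 pos [0.4926 0.0238 0.0752] jaw deg 101.87 zax [ 8.e-04 -1.e-04 -1.e+00] F [ 0.5  0.  -4.3] open 0.245 q [-0.16  0.08  2.13  0.    0.93 -1.94]
along 0.0385 perp 0.0008 underside 0.045511864819122214
```

Request:
{"op": "jog_arm", "data": {"commands": "0.004 0.001 -0.0005 0 0 0;0.008 0.002 -0.0005 0 0 0;0.012 0.003 -0.0005 0 0 0;0.016 0.004 -0.0005 0 0 0;0.02 0.005 -0.0005 0 0 0;0.0238 0.0055 -0.0005 0 0 0;0.0238 0.0055 -0.0005 0 0 0;0.0238 0.0055 -0.0005 0 0 0"}}

```text
time: 19.65
eef_pos: [0.5159, 0.0294, 0.0742]
tcp_rot: [-0.103, 0.995, 0.0, -0.0]
contact_force: [0.2, -0.7, -3.7]
opening: 0.247
```

```bash
cat > chk.py <<'E'
from h import *
s=st();d=np.array([.5301,.0326])-s['eef_pos'][:2];a=np.radians(11.9);print('along',(d@[np.cos(a),np.sin(a)]).round(4),'perp',(d@[-np.sin(a),np.cos(a)]).round(4),'underside',(s['eef_pos'][2]-.0297).round(4))
E
python3 chk.py
```

```text
t 19.65 pos [0.5159 0.0294 0.0742] jaw deg 101.87 zax [-4.e-04  0.e+00 -1.e+00] F [ 0.2 -0.7 -3.7] open 0.247 q [-0.14  0.13  2.07 -0.    0.94 -1.92]
along 0.0146 perp 0.0002 underside 0.0445
```

Lower 6 mm gently (past the tip at 42 mm, chamfer) with a small along-correction.

Request:
{"op": "jog_arm", "data": {"commands": "0.0005 0.0003 -0.001 0 0 0;0.0005 0.0003 -0.002 0 0 0;0.0005 0.0003 -0.003 0 0 0;0.0005 0.0003 -0.004 0 0 0;0.0005 0.0003 -0.005 0 0 0;0.0005 0.0003 -0.006 0 0 0;0.0005 0.0003 -0.006 0 0 0"}}

```text
time: 20.52
eef_pos: [0.5164, 0.0297, 0.0682]
tcp_rot: [-0.103, 0.995, 0.0, -0.0]
contact_force: [-0.7, -0.2, -3.7]
opening: 0.243
```

```bash
python3 chk.py
```

```text
t 20.52 pos [0.5164 0.0297 0.0682] jaw deg 101.87 zax [-3.e-04  0.e+00 -1.e+00] F [-0.7 -0.2 -3.7] open 0.243 q [-0.14  0.14  2.07 -0.    0.92 -1.92]
along 0.014 perp 0.0 underside 0.0385
```

Request:
{"op": "jog_arm", "data": {"commands": "0 0 -0.0015 0 0 0;0 0 -0.003 0 0 0;0 0 -0.0045 0 0 0;0 0 -0.006 0 0 0;0 0 -0.0075 0 0 0;0 0 -0.009 0 0 0;0 0 -0.009 0 0 0;0 0 -0.009 0 0 0"}}

```text
time: 21.52
eef_pos: [0.5166, 0.0297, 0.0597]
tcp_rot: [-0.103, 0.995, -0.0, -0.0]
contact_force: [-3.2, -0.6, 2.8]
opening: 0.244
```

```bash
python3 chk.py
```

```text
t 21.52 pos [0.5166 0.0297 0.0597] jaw deg 101.87 zax [-1.e-04 -0.e+00 -1.e+00] F [-3.2 -0.6  2.8] open 0.244 q [-0.14  0.16  2.08 -0.    0.91 -1.92]
along 0.0138 perp 0.0 underside 0.03
```

Request:
{"op": "jog_arm", "data": {"commands": "-0.0004 0 -0.001 0 0 0;-0.0004 0 -0.002 0 0 0;-0.0004 0 -0.003 0 0 0;-0.0004 0 -0.004 0 0 0;-0.0004 0 -0.004 0 0 0;-0.0004 0 -0.004 0 0 0"}}

```text
time: 22.28
eef_pos: [0.5167, 0.0297, 0.0566]
tcp_rot: [-0.103, 0.995, -0.0, 0.0]
contact_force: [-4.6, 0.2, 9.6]
opening: 0.245
```

```bash
python3 chk.py
```

```text
t 22.27 pos [0.5167 0.0297 0.0566] jaw deg 101.87 zax [ 5.e-04 -0.e+00 -1.e+00] F [-4.6  0.2  9.6] open 0.245 q [-0.14  0.16  2.08  0.    0.9  -1.92]
along 0.0137 perp 0.0001 underside 0.0269
```

Request:
{"op": "jog_arm", "data": {"commands": "-0.0006 0 -0.0007 0 0 0;-0.001 0 -0.0015 0 0 0;-0.001 0 -0.0015 0 0 0;-0.001 0 -0.0015 0 0 0;-0.001 0 -0.0015 0 0 0;-0.001 0 -0.0015 0 0 0;-0.001 0 -0.0015 0 0 0;-0.001 0 -0.0015 0 0 0"}}

```text
time: 23.28
eef_pos: [0.5167, 0.0297, 0.0565]
tcp_rot: [-0.103, 0.995, -0.0, 0.001]
contact_force: [-3.4, 0.9, 14.8]
opening: 0.25
```

```bash
python3 chk.py; python3 - <<'E'
from h import *
c=snap('top','t7');snap('scene','s7');snap('wrist','w7')
cv2.imwrite('pics/s7z.png',cv2.resize(pickle.load(open('/tmp/s7.pkl','rb'))['frame'][150:340,140:460][:,:,::-1],None,fx=2.5,fy=2.5))
X=cloud(c)
rect(X,(.49,-.29,.09),(.55,-.17,.11),'thin');rect(X,(.455,-.29,.09),(.503,-.17,.11),'mid');rect(X,(.38,-.29,.09),(.45,-.17,.11),'thick')
E
```

```text
t 23.27 pos [0.5167 0.0297 0.0565] jaw deg 101.87 zax [ 0.0023 -0.     -1.    ] F [-3.4  0.9 14.8] open 0.25 q [-0.14  0.16  2.08  0.    0.9  -1.92]
along 0.0137 perp 0.0001 underside 0.0268
thin n 112 c [ 517.  -229.1] size [51.1 27.7] ang(mod90) 1.3 zmed 0.0961 mean [ 524.9 -229.3]
mid n 164 c [ 478.2 -230.1] size [27.8 28.3] ang(mod90) 0.4 zmed 0.0962 mean [ 478.2 -229.8]
thick n 219 c [ 425.9 -232.6] size [27.2 39.7] ang(mod90) 0.1 zmed 0.0959 mean [ 425.9 -231.3]
```

View pics/s7z.png

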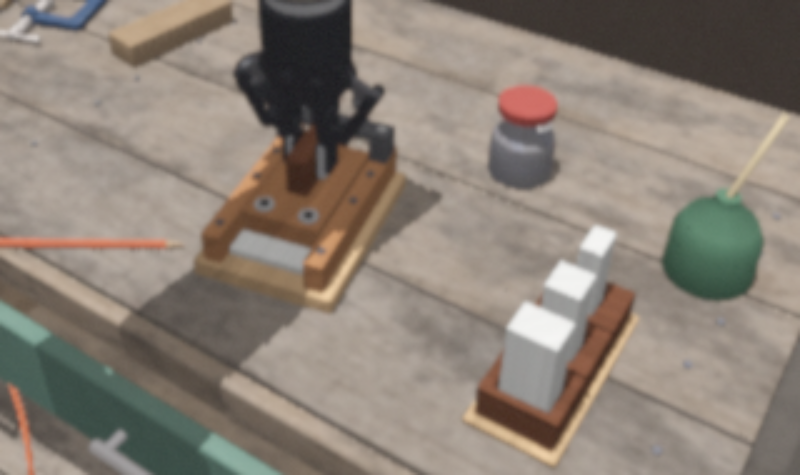

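View pics/w7.png

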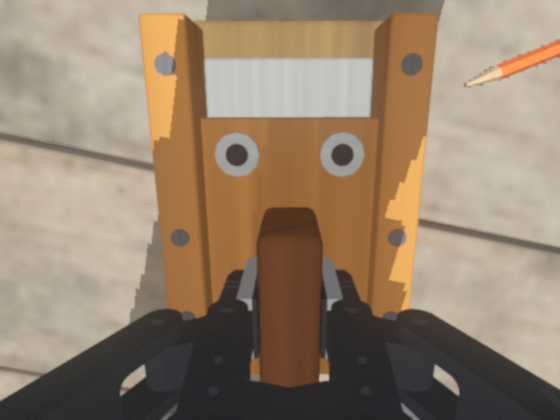

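```bash
python3 - <<'E'
from h import *
X=cloud(pickle.load(open('/tmp/w7.pkl','rb')))
for n,(a,b,c,d) in dict(front=(122,135,210,370),left=(180,240,212,245),right=(180,240,335,370),farL=(280,300,214,232),bed=(65,105,225,355),railL=(90,220,160,170),railR=(90,220,405,415)).items():
    print(n,np.nanmedian(X[a:b,c:d].reshape(-1,3),0).round(4))
E
python3 chk.py
```

```text
front [0.4564 0.0176 0.05  ]
left [ 0.4947 -0.0008  0.05  ]
right [0.4838 0.0503 0.0499]
farL [0.5149 0.0055 0.0746]
bed [0.4392 0.0141 0.0279]
railL [ 0.4772 -0.03    0.049 ]
railR [0.4568 0.0677 0.049 ]
t 23.43 pos [0.5167 0.0297 0.0565] jaw deg 101.87 zax [ 0.0022 -0.     -1.    ] F [-4.8  1.7 14.6] open 0.241 q [-0.14  0.16  2.08  0.    0.9  -1.92]
along 0.0137 perp 0.0001 underside 0.0268
```

```bash
python3 - <<'E'
from plant import ctrl
print(ctrl.sign_off())
E
```

```text
the job is handed in; nothing more can be done
None
```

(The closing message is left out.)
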